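Put the socket away and latch the push-push drawer

ROBOT

A 7-joint arm with a two-finger parallel gripper is mounted at the origin on the work surface. World frame = base frame: x ahead of the robot, y to its left, z up, the work surface at z = 0. Lengths are in m, angles in rad, forces in N, time in s.
With the tool pointing down it reaches from about 0.4 to 0.85 m from the base axis. Payload 4.5 kg.
Tool frame: the origin (TCP) lies midway between the tips of the shut fingers; the grasp point (between the pads) lies 19 mm behind it; z points along the fingers, y is the direction in which the jaws open and shut (so a half turn about z gives the same grasp; the last joint's range is limited). The gripper opens to 88 mm and grips with 3 to 60 N. Pads are 18 mm wide; open, the fingers measure 123 mm over their backs; the gripper's body (75 mm by 187 mm) begins 45 mm behind the grasp point.
Start: joints at [-1.128, 0.689, -0.195, 1.565, 0.157, 0.902, -0.215], TCP at [0.248, 0.574, 0.239] pointing down, gripper open.
Joint ranges: [-3.01, 3.01], [-0.46, 2.08], [-1.47, 1.51], [0.13, 2.56], [-1, 4.14], [0.04, 2.09], [-2.66, 2.66]. Speed limits (rad/s): [2.57, 2.57, 3.14, 3.14, 3.14, 3.14, 3.14].

INTERFACE

Orientations are given as a unit quaternion [w, x, y, z].
In Python, from cell import * gives the robot as it stands.
- The arm moves only by the tool drive_tool, never from a script. Its argument "moves" is text: rows parted by semicolons, each of 7 numbers parted by spaces: the shift along the world's x, y, z in mm, then the turn, a rotation vector about the world's x, y, z in degrees, then the gripper command: -1 is shut, 1 is fully open, values between are in proportion. A call has 1 to 8 rows; each row shifts and turns the commanded pose from where the row before left it; what a row does not reach is not made up. A row lasts 1/12 s, in which the tool goes at most 41.7 mm and 7.16 degrees, less where a joint would pass 70% of its speed; a pose out of reach is approached as far as the arm can. A call is refused whole if a number of a shift passes 41.7 or a number of a turn 7.16, either way. A call with a gripper value outside its range is refused whole. The fingers move at their own pace and stop on an object; "newtons" is the grip in N (left out, the last holds). Time passes only in rows, so rows that do not move let the fingers close. It gives the time, the measured TCP pose, the force and the opening at its end, in the units of the state.
- state(): the state, without advancing time (a new reading comes with each control period).
- read_camera(name): name is "side" or "top"; returns (picture, depth): 420x560x3 uint8, red, green, blue; 420x560 float32, m along the optical axis (not along the pixel's ray), 0 where there is no reading.
- camera_info(name): a dict with "intrinsics" (3x3 intrinsics, pixels), "T" (4x4, takes a point from camera to world coordinates). Camera axes: x right, y up, looking along -z (the intrinsics and any distortion apply to the point x, -y, -z); pixel columns grow to the right and rows downward; lengths in m; the calibration is good to about 2 mm. A picture is of the moment at which its call begins. camera_info takes no time and is no camera call.
- finish_job(): hands the job in, once; it reports no verdict.
The state is a dict: "time_s": time; "qpos": joint angles; "qd": joint speeds; "joint_efforts": joint torques, N m; "ee_pos": TCP position; "tcp_rot": TCP orientation; "wrist_force": force on the tool from outside, world axes, zero at the start; "ft_torque": the same for the moment, N m; "width": finger opening in m.
Only numpy, scipy, OpenCV 4.12 (cv2) and the standard library are available. Lean on these libraries where they do the work, as an engineer would, in place of code of your own. Each camera call takes 0.05 s, during which the arm holds its last target.

TASK

Stand the loose deep socket from the bench back in the empty pocket of the open socket drawer, pushed right down and upright, then press the drawer shut by its plain front until its push-push catch takes, let go, and make sure that it stays shut by itself. Feel for the catch and press gently, because ramming breaks it, and leave the other things on the bench alone.

Things in the scene. Friction and masses are not known exactly. Their poses are not given: they have to be found in the camera images.
- case: low plywood drawer case fixed on the bench, 240 wide (y) x 240 deep (x) x 108 mm high, one drawer. Origin: underside, middle of the front edge; +x points into the case (the way the drawer shuts), z up. The opening's upper edge is 96 mm above the bench: a socket not down in its pocket strikes it. The push-push catch hides at the back; it breaks if drawer or case is pressed with over 20 N.
- drawer (a joint): opening of the drawer in m, along the case's -x; starts at 0.105 to 0.125. Running friction 1.5 N. Where it latches differs each time, between -0.007 and +0.007, as the catch is adjustable. An ejector spring acts over the last 30 mm (4.5 N rising to 8.5 N). Released unlatched, it is thrown out to 0.022 to 0.040 and may be pressed again; pressing a latched drawer unlatches it.
- front (a point): middle of the drawer's plain front face, 85 mm above the bench, looking to the case's -x; moves with the drawer. Front 240 wide, 3 to 108 mm above the bench, 18 thick; 13 mm gap to the case at joint 0. The catch takes when pressed 3.5 mm beyond its latched position, 11 to 12 N in all; there a buffer adds 8 N per mm, felt as a steep rise. Let go then: it comes back about 4 mm and stays.
- pocket (a point): the empty pocket, middle of the front row in the drawer's black insert: centre of its bottom, 22 mm above the bench; moves with the drawer. Round, upright, 30 mm in diameter, 22 deep (mouth 44 mm above the bench), 59 mm behind the front's inner face. Fixed sockets stand 64 mm to either side (y; radius up to 15, tops 86 mm above the bench) and a row 66 mm behind (tops 72 mm).
- socket: the loose deep socket: a plain steel cylinder 26 mm in diameter and 64 mm tall, about 0.15 kg, standing upright on the bench, left or right of the drawer, with a dark hexagon mouth on top. Origin: centre of its underside, z up along its axis.
- can: bystander: closed steel tin with a paper label, 60 mm in diameter and 85 mm tall, standing on the bench on the side where the socket is not. Origin: centre of its underside.
- ratchet: bystander: steel ratchet handle lying on the bench, about 175 mm long, up to 25 mm high, to the right of the case. Origin: about the middle of its length, at bench level; x along the handle.
- offcut: bystander: wooden offcut 150 x 70 x 36 mm lying on the bench to the left of the case. Origin: centre of its underside; x along its length.
Not all that is in view belongs to the job. What is shaped like the socket but green or purple is not meant.

How it is judged:
By the outcome, as a careful person would: the job done as asked, in the order asked, and still so for the second after the job is handed in, with the robot touching nothing.
It also fails if it takes over 61 s, if anything falls off the work surface, if the arm or the gripper's body presses on something with over 40 N, if the wrist force passes 120 N, or if a joint passes its speed limit or range.

## Working session

There is one attempt and no reset: what is moved stays moved. The work goes in short steps, Python scripts to look and compute and a tool call to move; the robot and the scene stay as the last step left them, time stands still between calls to the robot, and variables do not carry over. Pictures are saved under pics/ and viewed, and the job is handed in when it is done.

Besides the shell and the picture viewer there is one more tool, called after "Request:" by a JSON object that holds its "op" and its "data". drive_tool: Moves the arm, as the interface text tells. Its arguments: {"type":"object","properties":{"moves":{"type":"string"},"newtons":{"type":"number"}},"required":["moves"]}

```bash
mkdir -p pics; ls
cat > h.py <<'E'
import numpy as np, cv2
from cell import *
def snap(name,fn):
    p,d=read_camera(name)
    cv2.imwrite('pics/'+fn+'.png',cv2.cvtColor(p,cv2.COLOR_RGB2BGR)); np.save('pics/'+fn+'.npy',d)
    return p,d
def world(name,d):
    i=camera_info(name);K=np.array(i['intrinsics']);T=np.array(i['T'])
    v,u=np.mgrid[:d.shape[0],:d.shape[1]]
    X=(u-K[0,2])/K[0,0]*d;Y=(v-K[1,2])/K[1,1]*d
    P=np.stack([X,-Y,-d,np.ones_like(d)],-1)@T.T
    return P[...,:3]
E
python3 - <<'E'
from h import *
for n in('top','side'):
    i=camera_info(n);print(n,i)
    p,d=snap(n,n+'0')
print(state())
E
```

```text
pics
top {'intrinsics': array([[500.60447974,   0.        , 282.50542281],
       [  0.        , 500.60447974, 207.87025065],
       [  0.        ,   0.        ,   1.        ]]), 'T': array([[ 0.05539784,  0.97784845, -0.20185016,  0.26532453],
       [-0.99846235,  0.0546592 , -0.00923577,  0.01119939],
       [ 0.00200178,  0.20205143,  0.97937287,  1.38628981],
       [ 0.        ,  0.        ,  0.        ,  1.        ]])}
side {'intrinsics': array([[422.73605886,   0.        , 282.3741822 ],
       [  0.        , 422.73605886, 212.36499097],
       [  0.        ,   0.        ,   1.        ]]), 'T': array([[ 0.79797212,  0.34276953, -0.49573132,  0.09792365],
       [-0.60263116,  0.44187072, -0.66451934, -0.58303057],
       [-0.00872783,  0.82901105,  0.55916412,  0.57773224],
       [ 0.        ,  0.        ,  0.        ,  1.        ]])}
{'time_s': 0.1, 'qpos': array([-1.12819531,  0.68992123, -0.19450787,  1.56620759,  0.15725962,
        0.90248411, -0.2150911 ]), 'qd': array([-1.61185340e-03, -2.52079432e-03,  9.32766031e-05, -3.20933768e-03,
       -2.00459228e-03, -8.01858652e-05, -2.09375459e-03]), 'joint_efforts': array([-2.84612150e-03, -5.28503680e+01, -1.27093613e+00, -1.53837562e+01,
       -5.24490641e-02,  2.03910291e-03,  3.90753132e-05]), 'ee_pos': array([0.24825931, 0.57297729, 0.23798537]), 'tcp_rot': array([-1.21621982e-04,  2.02957228e-01,  9.79187262e-01, -8.08582296e-04]), 'wrist_force': array([ 0.71037993, -0.62412911,  0.32448906]), 'ft_torque': array([-0.01440264,  0.01728928, -0.01449273]), 'width': 0.08814769016316935}
```

View pics/top0.png

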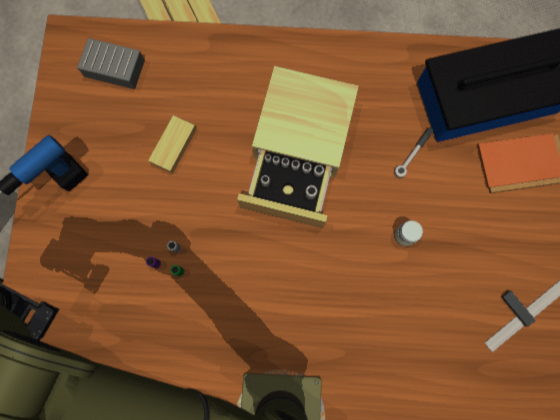

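View pics/side0.png

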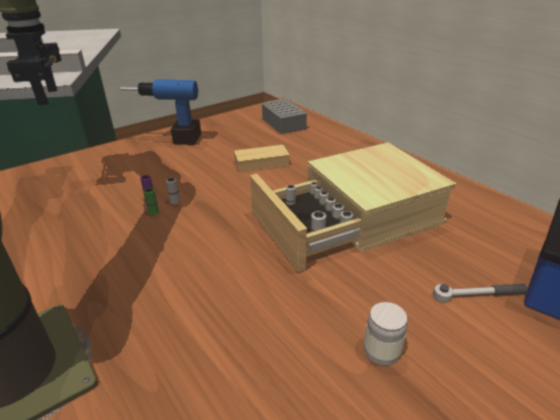

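Top view: the steel socket is at about (173,246), with purple at (153,262) and green at (177,271). The drawer front runs from (238,200) to (327,222), and the empty pocket is the light disc at (288,190). The case top is at about (305,115), and the can is at (410,233).

Run:
```python
from h import *
for n in('top','side'):
    d=np.load(f'pics/{n}0.npy');W=world(n,d);np.save(f'pics/W{n}0.npy',W)
W=np.load('pics/Wtop0.npy');p=cv2.imread('pics/top0.png')
cv2.imwrite('pics/zt.png',np.hstack([cv2.resize(p[235:285,140:200],None,fx=6,fy=6,interpolation=cv2.INTER_NEAREST),cv2.resize(p[140:230,235:335],(400,300),interpolation=cv2.INTER_NEAREST)]))
for c in [(173,246),(173,243),(153,262),(177,271),(288,190),(410,233),(120,220),(300,260)]: print(c,W[c[1],c[0]].round(4))
# case top
m=(abs(W[...,2]-.108)<.006)&(W[...,1]>-.3)&(W[...,1]<.2)&(W[...,0]>.4)
n,l,s,c=cv2.connectedComponentsWithStats(m.astype(np.uint8))
for k in range(1,n):
    if s[k,4]>100:
        q=W[l==k];r=cv2.minAreaRect((q[:,:2]*1000).astype(np.float32));print(s[k],q[:,2].mean(),r,cv2.boxPoints(r).round(1).tolist())
# socket region per color
for W,n in((W,'top'),(np.load('pics/Wside0.npy'),'side')):
  m=(W[...,2]>.055)&(W[...,2]<.075)&(W[...,1]>.12)&(W[...,1]<.4)&(W[...,0]>.35)&(W[...,0]<.65)
  k,l,s,c=cv2.connectedComponentsWithStats(m.astype(np.uint8))
  for j in range(1,k):
    q=W[l==j];print(n,s[j],q.mean(0).round(4),q.min(0).round(4),q.max(0).round(4))
```

```text
(173, 246) [0.4183 0.3077 0.0658]
(173, 243) [0.4273 0.3104 0.0573]
(153, 262) [0.3731 0.356  0.0662]
(177, 271) [0.3532 0.291  0.0644]
(288, 190) [0.5985 0.0115 0.0217]
(410, 233) [ 0.4846 -0.3145  0.0864]
(120, 220) [ 0.4912  0.4794 -0.0024]
(300, 260) [ 0.4065 -0.0322  0.0011]
[ 252   66  107  102 7203] 0.10857752422377245 ((790.2547607421875, -24.701797485351562), (240.4197235107422, 244.74349975585938), 79.01453399658203) [[647.2000122070312, -119.4000015258789], [887.5, -166.0], [933.2999877929688, 70.0], [693.0, 116.5999984741211]]
[237 193  91  29 637] 0.10847880120258714 ((531.8551635742188, 25.765098571777344), (239.5325469970703, 19.83566665649414), 78.80198669433594) [[498.8999938964844, -89.80000305175781], [518.2999877929688, -93.5999984741211], [564.7999877929688, 141.3000030517578], [545.4000244140625, 145.1999969482422]]
top [238 202  10   4  14] [0.5434 0.1318 0.0646] [0.5409 0.12   0.055 ] [0.5454 0.1438 0.0735]
top [167 240  10  11  80] [0.4208 0.3119 0.0644] [0.4084 0.2993 0.0573] [0.4342 0.3251 0.0704]
top [146 256  11  10  84] [0.3762 0.3632 0.0648] [0.3646 0.351  0.0561] [0.3889 0.3758 0.0726]
top [170 265  11   8  72] [0.3594 0.2966 0.0646] [0.35   0.2851 0.0555] [0.3689 0.3105 0.0712]
side [140 175  12   8  73] [0.3759 0.3582 0.0623] [0.3644 0.348  0.055 ] [0.389  0.3737 0.0672]
side [166 178  11   8  75] [0.421  0.3065 0.0622] [0.4096 0.2951 0.0554] [0.4352 0.3219 0.066 ]
side [144 188  11   9  71] [0.3597 0.2913 0.0628] [0.3501 0.2816 0.0557] [0.3718 0.3078 0.0667]
side [251 189   4  10  26] [0.5447 0.1309 0.0651] [0.5425 0.1212 0.0559] [0.5471 0.1411 0.0745]
```

View pics/zt.png

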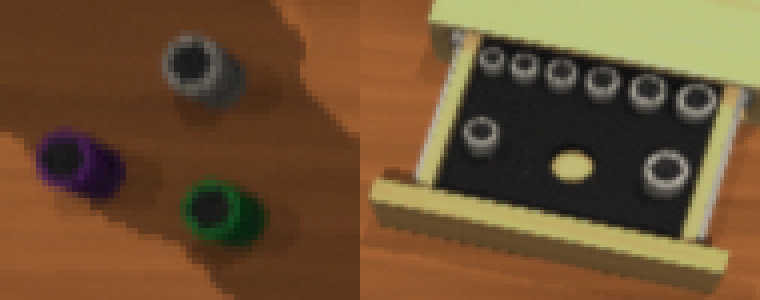

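Run:
```python
from h import *
yaw=-11.1*np.pi/180;ex=np.array([np.cos(yaw),np.sin(yaw)]);ey=np.array([-ex[1],ex[0]])
def ray(n,u,v,z):
    i=camera_info(n);K=np.array(i['intrinsics']);T=np.array(i['T'])
    r=T[:3,:3]@np.array([(u-K[0,2])/K[0,0],-(v-K[1,2])/K[1,1],-1]);o=T[:3,3]
    return o+r*(z-o[2])/r[2]
p=cv2.imread('pics/top0.png')
hsv=cv2.cvtColor(p,cv2.COLOR_BGR2HSV)
m=np.zeros(p.shape[:2],np.uint8);m[183:198,280:298]=1
m&=(p[...,1]>90).astype(np.uint8)
v,u=np.nonzero(m);w=p[v,u,1].astype(float);c=(u.mean(),v.mean());print('disc px',c,len(u),u.min(),u.max(),v.min(),v.max(),'->',ray('top',*c,.022))
# neighbours tops: socket rims z=.086
for n in('top','side'):
    W=np.load(f'pics/W{n}0.npy')
    r=(W[...,:2]-[.5995,.0126]);X=r@ex;Y=r@ey
    m=(abs(X)<40e-3)&(abs(abs(Y)-.064)<.022)&(W[...,2]>.079)&(W[...,2]<.095)
    for s in(1,-1):
        k=m&(Y*s>0); print(n,s,k.sum(),X[k].mean()*1e3,Y[k].mean()*1e3,W[k][:,2].mean())
    # front top centre per view
    k=(abs(W[...,2]-.108)<.006)&(X<-.05)&(X>-.095)&(abs(Y)<.14)
    print(n,'front',X[k].min(),X[k].max(),np.percentile(X[k],[2,50,98]),np.percentile(Y[k],[.5,99.5]))
# fit circle rims for 3 bench sockets by projection edges
for c in((173,246),):
  for n,uv in(('top',(172.2,245)),('side',(171.5,181.5))):
    print(n,ray(n,*uv,.064))
ps=cv2.imread('pics/side0.png')
cv2.imwrite('pics/zs.png',np.hstack([cv2.resize(ps[165:225,130:190],(480,480),interpolation=cv2.INTER_NEAREST)]))
cv2.imwrite('pics/zs2.png',cv2.resize(p[230:260,158:188],(480,480),interpolation=cv2.INTER_NEAREST))
```

```text
disc px (np.float64(287.5), np.float64(189.37142857142857)) 70 283 292 185 193 -> [0.60017224 0.01301562 0.022     ]
top 1 61 -1.8623605294345413 63.545582668526684 0.08678363867780203
top -1 99 -1.35517453307169 -63.95998333417578 0.08649271680439104
top front -0.07902179901468023 -0.05915496890843777 [-0.07833007 -0.06965098 -0.06065484] [-0.11844311  0.11795158]
side 1 63 -2.084972268932784 58.31019761052572 0.084886277959533
side -1 127 -1.7896541310454497 -68.82314442733166 0.08518647153959666
side front -0.07823887068661177 -0.05771467174575423 [-0.07712812 -0.06979262 -0.05927727] [-0.12196561  0.11631611]
top [0.42099623 0.31051878 0.064     ]
side [0.42030089 0.30174955 0.064     ]
```

Request:
{"op": "drive_tool", "data": {"moves": "14.4 -22 0 0 0 -6.8 0;14.4 -22 0 0 0 -6.8 0;14.4 -22 0 0 0 -6.8 0;14.4 -22 0 0 0 -6.8 0;14.4 -22 0 0 0 -6.8 0;14.4 -22 0 0 0 -6.8 0"}}

```text
time_s: 0.6
ee_pos: [0.3352, 0.4402, 0.2385]
tcp_rot: [0.0, 0.534, 0.845, -0.0]
wrist_force: [0.9, -0.3, 0.0]
width: 0.0502
```

Request:
{"op": "drive_tool", "data": {"moves": "14.4 -22 0 0 0 -6.8 0;14.4 -22 0 0 0 -6.8 0;14.4 -22 0 0 0 -6.8 0;14.4 -22 0 0 0 -6.8 0;14.4 -22 0 0 0 -6.8 0;14.4 -22 0 0 0 -6.8 0;0 0 -30 0 0 0 0;0 0 -30 0 0 0 0"}}

```text
time_s: 1.27
ee_pos: [0.4237, 0.3084, 0.1794]
tcp_rot: [0.001, 0.795, 0.607, 0.002]
wrist_force: [0.1, 0.6, -0.2]
width: 0.044
```

Run:
```python
from h import *
s=state();print(s['ee_pos'],s['tcp_rot'],s['width'],s['qpos'])
snap('side','s1')
```

```text
[0.42365746 0.30840077 0.17935498] [6.81202587e-04 7.94757042e-01 6.06922879e-01 2.32359552e-03] 0.04399022811471829 [-0.81347027  0.65049473  0.15518313  1.94521345 -0.17590535  0.55402226
 -0.80644895]
```

View pics/s1.png

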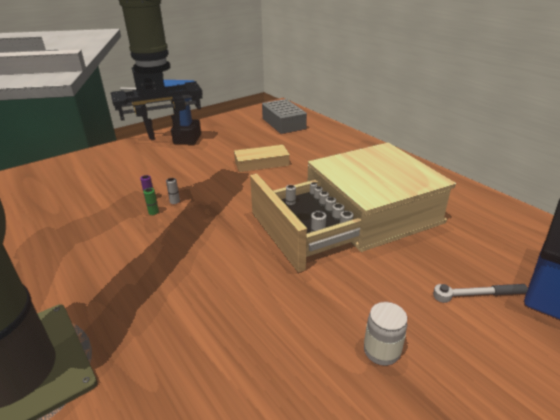

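Tool is above the steel socket (172,191), sockets are undisturbed. Lower around it.

Request:
{"op": "drive_tool", "data": {"moves": "-2.5 1.5 -25 0 0 0 0;0 0 -25 0 0 0 0;0 0 -25 0 0 0 0;0 0 -25 0 0 0 0;0 0 -25 0 0 0 0;0 0 -20 0 0 0 0;0 0 -15 0 0 0 0;0 0 0 0 0 0 0"}}

```text
time_s: 1.98
ee_pos: [0.4172, 0.3105, 0.0165]
tcp_rot: [-0.0, 0.793, 0.609, -0.002]
wrist_force: [-0.0, -0.1, -0.6]
width: 0.0442
```

Request:
{"op": "drive_tool", "data": {"moves": "0 0 0 0 0 0 -0.4;0 0 0 0 0 0 -0.5;0 0 0 0 0 0 -0.6;0 0 0 0 0 0 -0.6;0 0 0 0 0 0 -0.6", "newtons": 5}}

```text
time_s: 2.4
ee_pos: [0.4199, 0.3116, 0.02]
tcp_rot: [0.0, 0.794, 0.608, 0.002]
wrist_force: [0.0, -0.6, 6.3]
width: 0.0259
```

Request:
{"op": "drive_tool", "data": {"moves": "0 0 0 0 0 0 -0.6;0 0 0 0 0 0 -0.6"}}

```text
time_s: 2.57
ee_pos: [0.4199, 0.3116, 0.02]
tcp_rot: [0.0, 0.794, 0.609, 0.002]
wrist_force: [1.0, -0.9, 7.6]
width: 0.0259
```

Request:
{"op": "drive_tool", "data": {"moves": "0 0 0 0 0 0 0;0 0 0 0 0 0 0;0 0 0 0 0 0 0;0 0 0 0 0 0 0"}}

```text
time_s: 2.9
ee_pos: [0.4184, 0.311, 0.0187]
tcp_rot: [-0.0, 0.793, 0.609, -0.0]
wrist_force: [-0.7, -0.7, -0.5]
width: 0.0442
```

Run:
```python
from h import *
s=state();print(s['ee_pos'],s['tcp_rot'],s['width'],s['wrist_force'])
snap('side','s2')
```

```text
[0.4183553  0.31100246 0.01867165] [-7.92513639e-05  7.93392659e-01  6.08710112e-01 -2.86901545e-04] 0.04418403482890634 [-0.73557993 -0.65253007 -0.51975314]
```

View pics/s2.png

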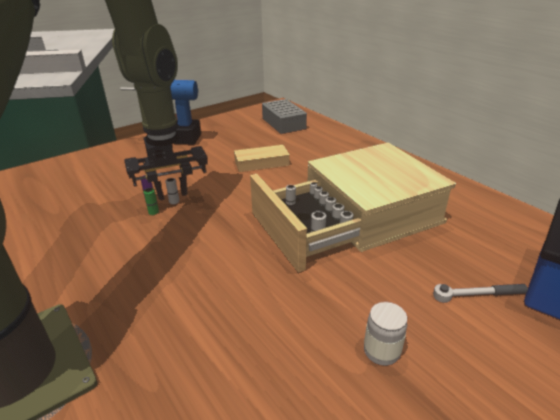

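Request:
{"op": "drive_tool", "data": {"moves": "1.5 0.5 2 0 0 6.7 0;0 0 2 0 0 6.7 0;0 0 2 0 0 6.7 0;0 0 2 0 0 6.7 0;0 0 2 0 0 6.7 0;0 0 2 0 0 6.7 0;0 0 0 0 0 6.7 0;0 0 0 0 0 6.7 0"}}

```text
time_s: 3.62
ee_pos: [0.4201, 0.3115, 0.0307]
tcp_rot: [0.0, 0.431, 0.902, -0.0]
wrist_force: [0.7, 0.6, 0.9]
width: 0.0441
```

Request:
{"op": "drive_tool", "data": {"moves": "0 0 0 0 0 6.7 0;0 0 0 0 0 6.7 0;0 0 0 0 0 6.7 0;0 0 0 0 0 6.7 0;0 0 0 0 0 6.7 0;0 0 0 0 0 6.7 0;0 0 0 0 0 0 0;0 0 0 0 0 0 0"}}

```text
time_s: 4.28
ee_pos: [0.4201, 0.3114, 0.0306]
tcp_rot: [-0.0, 0.099, 0.995, -0.0]
wrist_force: [-0.7, -0.5, 1.1]
width: 0.0442
```

Run:
```python
from h import *
s=state();print(s['ee_pos'],s['tcp_rot'],s['width'],s['wrist_force'],s['qpos'])
w,x,y,z=s['tcp_rot'];from scipy.spatial.transform import Rotation as R
print(R.from_quat([x,y,z,w]).as_matrix().round(4))
```

```text
[0.42011438 0.31137939 0.03059876] [-2.42174188e-04  9.94334871e-02  9.95044181e-01 -1.87063171e-05] 0.04417053306788412 [-0.67450773 -0.50616482  1.05619856] [-0.61826603  0.91065354 -0.17883443  2.00323758  0.5447219   0.27394113
  0.11485278]
[[-9.802e-01  1.979e-01 -5.000e-04]
 [ 1.979e-01  9.802e-01  0.000e+00]
 [ 5.000e-04 -1.000e-04 -1.000e+00]]
```

Request:
{"op": "drive_tool", "data": {"moves": "0 0 0 0 0 0 -0.4;0 0 0 0 0 0 -0.5;0 0 0 0 0 0 -0.6;0 0 0 0 0 0 -0.6;0 0 0 0 0 0 -0.6", "newtons": 5}}

```text
time_s: 4.7
ee_pos: [0.4202, 0.3118, 0.0308]
tcp_rot: [0.0, 0.098, 0.995, 0.0]
wrist_force: [0.1, 0.6, -0.8]
width: 0.0255
```

Request:
{"op": "drive_tool", "data": {"moves": "0 0 0 0 0 0 -1;0 0 0 0 0 0 -1;0 0 0 0 0 0 -1", "newtons": 30}}

```text
time_s: 4.95
ee_pos: [0.4203, 0.3118, 0.0308]
tcp_rot: [0.0, 0.098, 0.995, 0.0]
wrist_force: [-0.6, 0.7, -0.8]
width: 0.0252
```

Request:
{"op": "drive_tool", "data": {"moves": "0 0 10 0 0 0 -1;0 0 20 0 0 0 -1;0 0 20 0 0 0 -1;0 0 20 0 0 0 -1;0 0 20 0 0 0 -1;0 0 20 0 0 0 -1;0 0 20 0 0 0 -1;0 0 0 0 0 0 -1"}}

```text
time_s: 5.62
ee_pos: [0.4215, 0.3124, 0.1643]
tcp_rot: [0.002, 0.098, 0.995, 0.002]
wrist_force: [0.3, 0.5, -1.7]
width: 0.0254
```

Run:
```python
from h import *
s=state();print(s['ee_pos'],s['tcp_rot'],s['width'],s['wrist_force'])
p,d=snap('side','s3')
cv2.imwrite('pics/s3z.png',cv2.resize(p[60:240,80:320,::-1],(800,600)))
```

```text
[0.42152217 0.31235664 0.16430457] [0.00199457 0.09810666 0.99517197 0.0019626 ] 0.02543139016645036 [ 0.34760114  0.53550337 -1.67610344]
```

View pics/s3z.png

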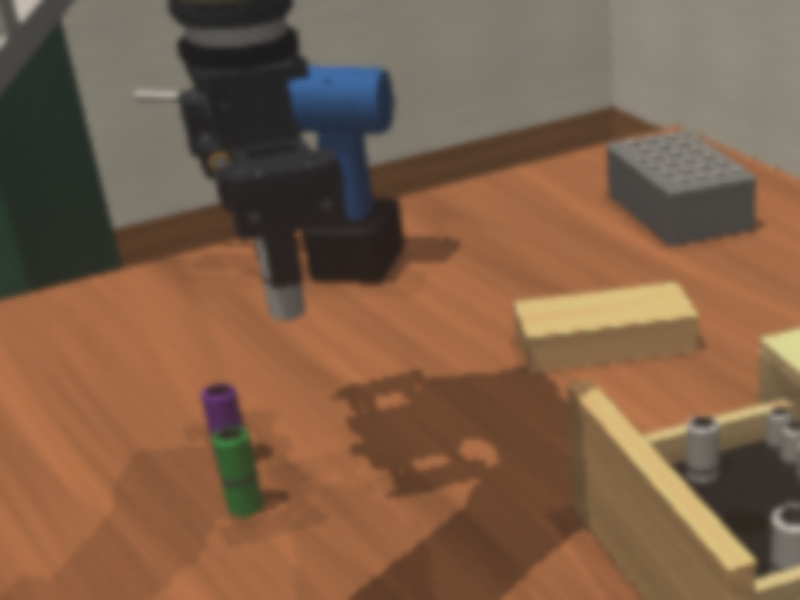

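Socket is held upright, bottom 31 mm below TCP. Carry it over the pocket.

Request:
{"op": "drive_tool", "data": {"moves": "8 -13 1 0 0 0 -1;15 -25 1 0 0 0 -1;15 -25 1 0 0 0 -1;15 -25 1 0 0 0 -1;15 -25 1 0 0 0 -1;15 -25 1 0 0 0 -1;15 -25 1 0 0 0 -1;15 -25 1 0 0 0 -1"}}

```text
time_s: 6.33
ee_pos: [0.5327, 0.1215, 0.1674]
tcp_rot: [-0.001, 0.098, 0.995, -0.001]
wrist_force: [0.1, -0.3, -2.2]
width: 0.025
```

Request:
{"op": "drive_tool", "data": {"moves": "15 -25 0 0 0 0 -1;15 -25 0 0 0 0 -1;15 -25 0 0 0 0 -1;12 -20 0 0 0 0 -1;9 -15 0 0 0 0 -1;0 0 0 0 0 0 -1;0 0 0 0 0 0 -1;0 0 0 0 0 0 -1"}}

```text
time_s: 7.0
ee_pos: [0.5979, 0.0148, 0.1678]
tcp_rot: [-0.001, 0.097, 0.995, 0.0]
wrist_force: [-0.5, 0.3, -1.9]
width: 0.0249
```

Run:
```python
from h import *
s=state();print(s['ee_pos'],s['tcp_rot'],s['width'],s['wrist_force'])
p,d=snap('side','s4')
cv2.imwrite('pics/s4z.png',cv2.resize(p[80:260,200:440,::-1],(800,600)))
```

```text
[0.59789686 0.01481744 0.16781867] [-1.26191108e-03  9.70150666e-02  9.95282054e-01  3.41977517e-04] 0.02494270003406695 [-0.46203167  0.27928001 -1.92055957]
```

View pics/s4z.png

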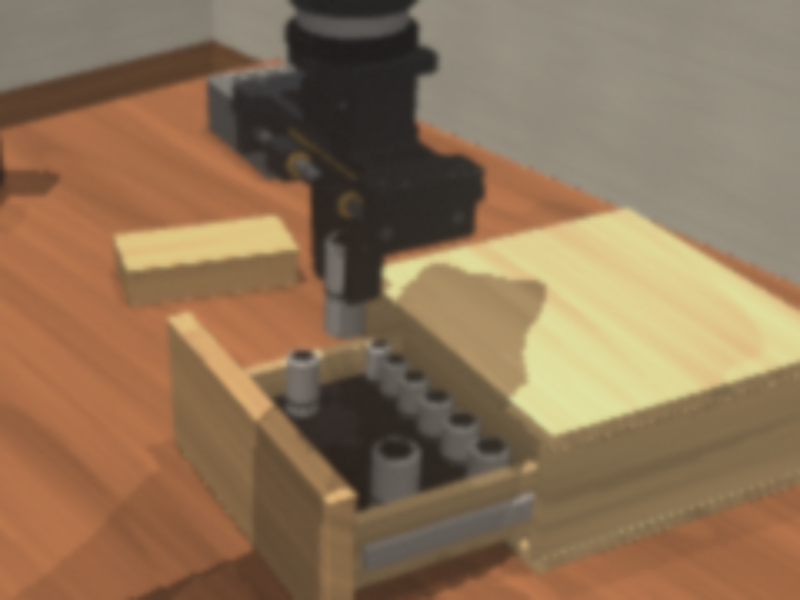

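Request:
{"op": "drive_tool", "data": {"moves": "2 -2 -15 0 0 0 -1;0 0 -15 0 0 0 -1;0 0 -15 0 0 0 -1;0 0 -15 0 0 0 -1;0 0 -15 0 0 0 -1;0 0 -10 0 0 0 -1;0 0 0 0 0 0 -1;0 0 0 0 0 0 -1"}}

```text
time_s: 7.72
ee_pos: [0.6007, 0.0125, 0.0836]
tcp_rot: [-0.001, 0.097, 0.995, 0.0]
wrist_force: [-0.5, -0.3, -2.2]
width: 0.0251
```

Run:
```python
from h import *
for k in range(2):
    p,d=snap('side','s5'); s=state();print(s['ee_pos'],s['tcp_rot'],s['width'],s['wrist_force'])
cv2.imwrite('pics/s5z.png',cv2.resize(p[110:230,240:400,::-1],(800,600)))
```

```text
[0.60137338 0.01237865 0.0842208 ] [2.18762511e-04 9.72553145e-02 9.95259402e-01 2.79634663e-04] 0.02539823938358689 [ 0.22729789  0.81107917 -1.9748448 ]
[0.60172879 0.01216492 0.08459182] [6.56454578e-04 9.74683439e-02 9.95238356e-01 3.24964748e-04] 0.025229203106685655 [ 0.00246926  0.29289402 -1.31116105]
```

View pics/s5z.png

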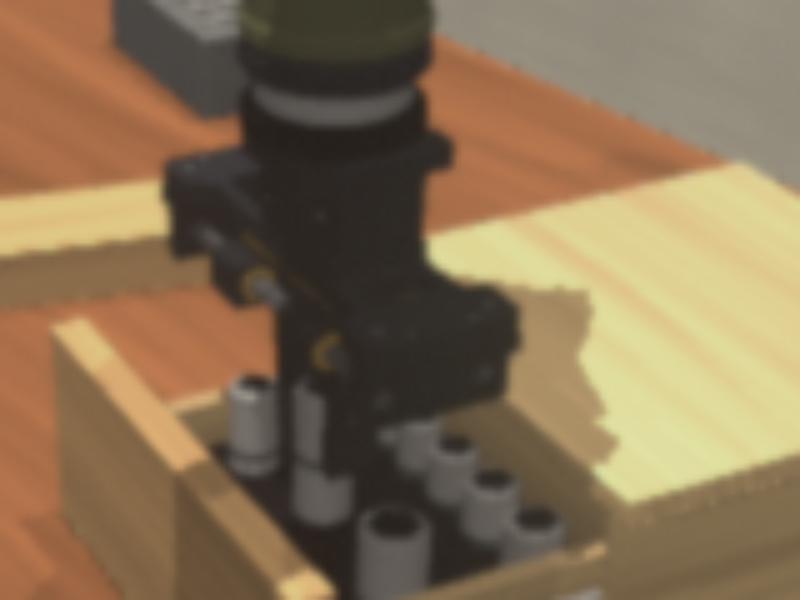

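Request:
{"op": "drive_tool", "data": {"moves": "-1.7 0.6 0 0 0 0 -1;0 0 -2 0 0 0 -1;0 0 -2 0 0 0 -1;0 0 -2 0 0 0 -1;0 0 -2 0 0 0 -1;0 0 0 0 0 0 -1;0 0 0 0 0 0 -1"}}

```text
time_s: 8.4
ee_pos: [0.5994, 0.0121, 0.0755]
tcp_rot: [-0.0, 0.098, 0.995, -0.0]
wrist_force: [0.5, -0.7, -2.1]
width: 0.0251
```

Request:
{"op": "drive_tool", "data": {"moves": "0 0 -2 0 0 0 -1;0 0 -2 0 0 0 -1;0 0 -1 0 0 0 -1;0 0 0 0 0 0 -1"}}

```text
time_s: 8.73
ee_pos: [0.5993, 0.0121, 0.0704]
tcp_rot: [-0.0, 0.098, 0.995, -0.0]
wrist_force: [-0.0, -0.1, -1.3]
width: 0.0253
```

Request:
{"op": "drive_tool", "data": {"moves": "0 0 -3 0 0 0 -1;0 0 -3 0 0 0 -1;0 0 -3 0 0 0 -1;0 0 0 0 0 0 -1"}}

```text
time_s: 9.07
ee_pos: [0.599, 0.0121, 0.061]
tcp_rot: [-0.001, 0.098, 0.995, -0.0]
wrist_force: [-0.4, 0.1, -1.8]
width: 0.0249
```

Request:
{"op": "drive_tool", "data": {"moves": "0 0 -2 0 0 0 -1;0 0 -2 0 0 0 -1;0 0 -2 0 0 0 -1;0 0 0 0 0 0 -1"}}

```text
time_s: 9.4
ee_pos: [0.5993, 0.0121, 0.0553]
tcp_rot: [-0.0, 0.098, 0.995, -0.0]
wrist_force: [-0.4, -0.4, -2.4]
width: 0.0253
```

Request:
{"op": "drive_tool", "data": {"moves": "0 0 -1 0 0 0 -1;0 0 -1 0 0 0 -1;0 0 0 0 0 0 -1"}}

```text
time_s: 9.65
ee_pos: [0.5995, 0.0121, 0.0536]
tcp_rot: [-0.0, 0.098, 0.995, 0.0]
wrist_force: [-0.6, 0.1, -2.0]
width: 0.0253
```

Request:
{"op": "drive_tool", "data": {"moves": "0 0 -1 0 0 0 -1;0 0 0 0 0 0 -1"}}

```text
time_s: 9.82
ee_pos: [0.5997, 0.0122, 0.0528]
tcp_rot: [0.0, 0.098, 0.995, 0.0]
wrist_force: [0.7, -0.2, -0.8]
width: 0.0252
```

Request:
{"op": "drive_tool", "data": {"moves": "0 0 -0.8 0 0 0 -1;0 0 0 0 0 0 -1"}}

```text
time_s: 9.98
ee_pos: [0.5999, 0.0122, 0.0527]
tcp_rot: [0.0, 0.098, 0.995, 0.0]
wrist_force: [-1.0, 0.5, 4.6]
width: 0.0253
```

Bottom felt at the expected height. Release and withdraw.

Request:
{"op": "drive_tool", "data": {"moves": "0 0 0 0 0 0 -0.3;0 0 0 0 0 0 -0.2;0 0 0 0 0 0 -0.1;0 0 0 0 0 0 -0.1;0 0 0 0 0 0 -0.1"}}

```text
time_s: 10.4
ee_pos: [0.5995, 0.0121, 0.0518]
tcp_rot: [-0.0, 0.098, 0.995, 0.0]
wrist_force: [0.2, 0.6, -0.4]
width: 0.0396
```

Request:
{"op": "drive_tool", "data": {"moves": "0 0 10 0 0 0 -0.1;0 0 20 0 0 0 -0.1;0 0 20 0 0 0 -0.1;0 0 20 0 0 0 -0.1;0 0 20 0 0 0 -0.1;0 0 0 0 0 0 -0.1"}}

```text
time_s: 10.9
ee_pos: [0.602, 0.0127, 0.1463]
tcp_rot: [0.004, 0.098, 0.995, 0.001]
wrist_force: [0.2, -0.0, 0.3]
width: 0.0394
```

Request:
{"op": "drive_tool", "data": {"moves": "-20 4 0 0 0 0 -1;-20 4 0 0 0 0 -1;-20 4 0 0 0 0 -1;-20 4 0 0 0 0 -1;-20 4 0 0 0 0 -1;-20 4 0 0 0 0 -1;0 0 0 0 0 0 -1"}}

```text
time_s: 11.48
ee_pos: [0.4748, 0.0365, 0.1418]
tcp_rot: [-0.003, 0.096, 0.995, -0.001]
wrist_force: [-1.1, -0.5, 0.2]
width: 0.0003
```

Run:
```python
from h import *
p,d=snap('side','s6'); s=state();print(s['ee_pos'],s['tcp_rot'],s['width'],s['wrist_force'])
W=world('side',d)
p2,d2=snap('top','t6');W2=world('top',d2)
cv2.imwrite('pics/s6z.png',np.hstack([cv2.resize(p[150:270,240:370,::-1],(400,370)),cv2.resize(p2[140:230,235:335,::-1],(400,370))]))
yaw=-11.2*np.pi/180;ex=np.array([np.cos(yaw),np.sin(yaw)]);ey=np.array([-ex[1],ex[0]])
for n,W in(('side',W),('top',W2)):
    r=W[...,:2]-[.5998,.0126];X=r@ex;Y=r@ey
    for c in(0,.064,-.064):
        k=(abs(X)<.025)&(abs(Y-c)<.022)&(W[...,2]>.06)&(W[...,2]<.12)
        print(n,c,k.sum(),np.percentile(W[k][:,2],[50,90,98]).round(4) if k.sum() else '', X[k].mean(),Y[k].mean())
    k=(abs(W[...,2]-.108)<.006)&(X<-.05)&(X>-.1)&(abs(Y)<.14)
    print(n,'front',np.percentile(X[k],[2,50,98]).round(4))
```

```text
[0.47759922 0.03631293 0.1419983 ] [-1.07089846e-03  9.66790488e-02  9.95314929e-01 -4.54316596e-04] 0.00045076706041847586 [ 0.04267856  0.22165835 -0.27740289]
side 0 174 [0.0792 0.087  0.0879] -0.002753113372495017 -0.006310160731894339
side 0.064 146 [0.0758 0.0867 0.0876] -0.0037725819090156697 0.05919882876160915
side -0.064 233 [0.0811 0.0868 0.0876] -0.0033412525983598485 -0.07160508498769064
side front [-0.0774 -0.0699 -0.0595]
top 0 0  nan nan
top 0.064 6 [0.086  0.0905 0.0918] 0.003880616097911647 0.07147351912877396
top -0.064 0  nan nan
top front [-0.0783 -0.071  -0.0608]<stdin>:11: RuntimeWarning: Mean of empty slice.
  ret = ret.dtype.type(ret / rcount)
```

View pics/s6z.png

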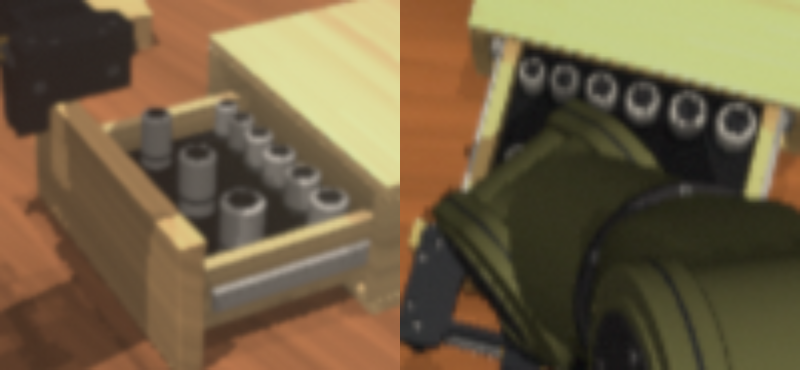

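The socket stands upright in its pocket: the top is at 0.087 m, level with the fixed sockets, at about (197,160) in the left half of the picture. Next, lower the shut fingers in front of the drawer.

Request:
{"op": "drive_tool", "data": {"moves": "0 0 -15 0 0 0 -1;0 0 -15 0 0 0 -1;0 0 -15 0 0 0 -1;0 0 -15 0 0 0 -1;0 0 -8 0 0 0 -1;0 0 0 0 0 0 -1;0 0 0 0 0 0 -1"}}

```text
time_s: 12.17
ee_pos: [0.4802, 0.0361, 0.0738]
tcp_rot: [0.0, 0.098, 0.995, -0.0]
wrist_force: [0.2, -0.1, 0.1]
width: 0.0003
```

Request:
{"op": "drive_tool", "data": {"moves": "8 -1.6 0 0 0 0 -1;8 -1.6 0 0 0 0 -1;6 -1.2 0 0 0 0 -1;3 -0.6 0 0 0 0 -1;2 -0.4 0 0 0 0 -1;2 -0.4 0 0 0 0 -1;0 0 0 0 0 0 -1"}}

```text
time_s: 12.75
ee_pos: [0.5089, 0.0302, 0.074]
tcp_rot: [0.0, 0.098, 0.995, 0.0]
wrist_force: [0.6, 0.5, 0.6]
width: 0.0003
```

Request:
{"op": "drive_tool", "data": {"moves": "2 -0.4 0 0 0 0 -1;2 -0.4 0 0 0 0 -1;2 -0.4 0 0 0 0 -1;2 -0.4 0 0 0 0 -1;2 -0.4 0 0 0 0 -1"}}

```text
time_s: 13.17
ee_pos: [0.5181, 0.0284, 0.0739]
tcp_rot: [-0.0, 0.098, 0.995, -0.0]
wrist_force: [-1.8, 0.0, 0.8]
width: 0.0004
```

Request:
{"op": "drive_tool", "data": {"moves": "2 -0.4 0 0 0 0 -1;2 -0.4 0 0 0 0 -1;2 -0.4 0 0 0 0 -1;2 -0.4 0 0 0 0 -1;2 -0.4 0 0 0 0 -1"}}

```text
time_s: 13.58
ee_pos: [0.5287, 0.0264, 0.0739]
tcp_rot: [-0.0, 0.098, 0.995, 0.0]
wrist_force: [-1.8, 1.0, -0.3]
width: 0.0005
```

```bash
cat > fr.py <<'E'
from h import *
import sys
p,d=snap('side',sys.argv[1]); s=state();print(s['ee_pos'],s['tcp_rot'],s['width'],s['wrist_force'])
W=world('side',d)
yaw=-11.2*np.pi/180;ex=np.array([np.cos(yaw),np.sin(yaw)]);ey=np.array([-ex[1],ex[0]])
print('force along press',-s['wrist_force'][:2]@ex)
o=np.array([.6701,-.0014]);r=W[...,:2]-o;X=r@ex;Y=r@ey   # case front edge frame (top cam)
k=(abs(W[...,2]-.108)<.006)&(X<-.005)&(X>-.17)&(Y>-.12)&(Y<-.05)
print('front top X (outer..inner)',np.percentile(X[k],[2,50,98]).round(4),'tcp',(s['ee_pos'][:2]-o)@ex,(s['ee_pos'][:2]-o)@ey,'joint est',-np.percentile(X[k],50)-.022)
cv2.imwrite('pics/'+sys.argv[1]+'z.png',cv2.resize(p[120:270,220:420,::-1],(800,600)))
E
python3 fr.py s7
```

```text
[0.52931779 0.02625465 0.07393416] [3.82899946e-04 9.78827665e-02 9.95197864e-01 1.68983052e-04] 0.00039584040302241205 [-0.47363957  0.82285725 -0.5670677 ]
force along press 0.6244463243939115
front top X (outer..inner) [-0.133  -0.1258 -0.115 ] tcp -0.14347251568844632 -0.00021677070201793152 joint est 0.10377830424032372
```

View pics/s7z.png

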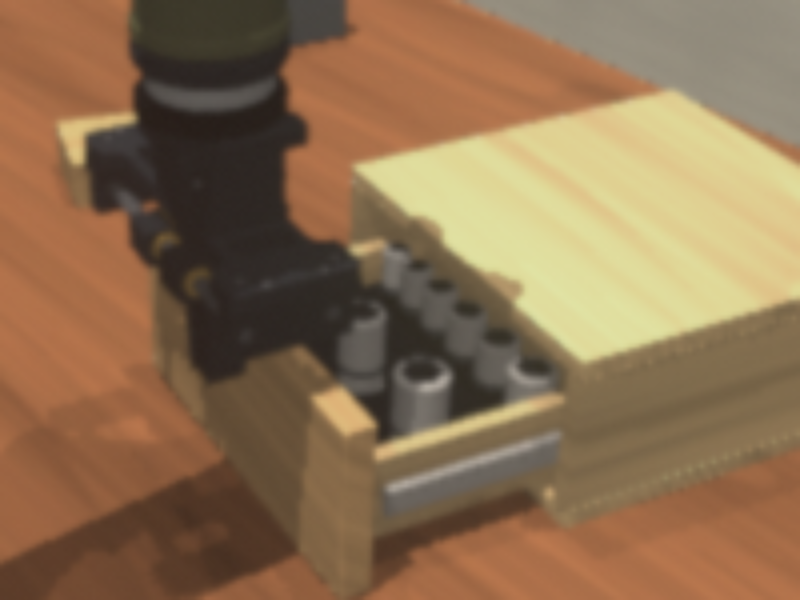

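Fingers push the front's middle (contact about (290,350) in the picture) and the drawer slides in freely. Still about 103 mm to go.

Request:
{"op": "drive_tool", "data": {"moves": "3.9 -0.8 0 0 0 0 -1;3.9 -0.8 0 0 0 0 -1;3.9 -0.8 0 0 0 0 -1;3.9 -0.8 0 0 0 0 -1;3.9 -0.8 0 0 0 0 -1;3.9 -0.8 0 0 0 0 -1;3.9 -0.8 0 0 0 0 -1;3.9 -0.8 0 0 0 0 -1"}}

```text
time_s: 14.3
ee_pos: [0.5602, 0.02, 0.0739]
tcp_rot: [0.0, 0.098, 0.995, 0.0]
wrist_force: [-2.1, 1.8, -0.1]
width: 0.0004
```

Request:
{"op": "drive_tool", "data": {"moves": "3.9 -0.8 0 0 0 0 -1;3.9 -0.8 0 0 0 0 -1;3.9 -0.8 0 0 0 0 -1;3.9 -0.8 0 0 0 0 -1;3.9 -0.8 0 0 0 0 -1;3.9 -0.8 0 0 0 0 -1;2.9 -0.6 0 0 0 0 -1;2 -0.4 0 0 0 0 -1"}}

```text
time_s: 14.97
ee_pos: [0.5886, 0.0139, 0.074]
tcp_rot: [0.0, 0.098, 0.995, 0.0]
wrist_force: [-1.2, 2.0, -0.1]
width: 0.0005
```

```bash
python3 fr.py s8
```

```text
[0.58898635 0.01368536 0.07398963] [ 5.30345665e-04  9.80640352e-02  9.95179965e-01 -2.97520093e-05] 0.0007796351877157133 [-0.21391684 -0.02288527  0.4738378 ]
force along press 0.20539772521633545
front top X (outer..inner) [-0.072  -0.0651 -0.0543] tcp -0.0824989466195376 -0.0009569953973608664 joint est 0.04306537753092115
```

View pics/s8z.png

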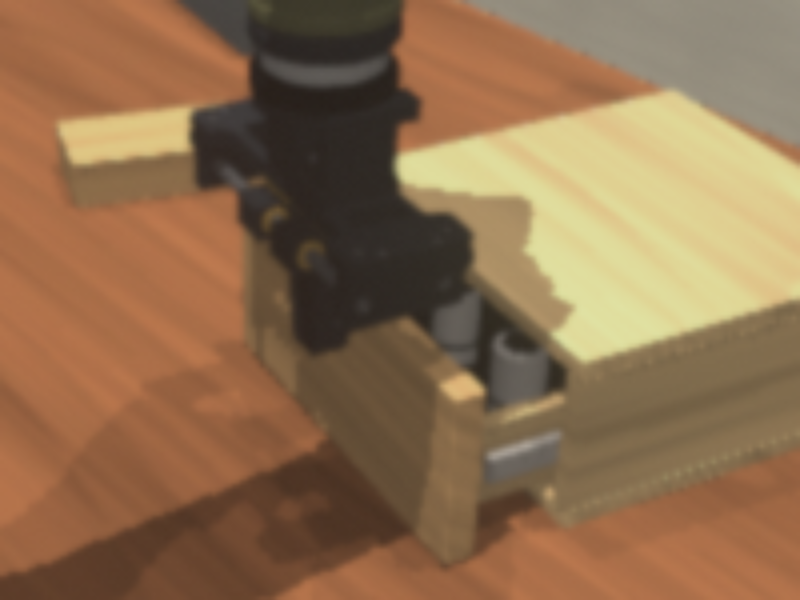

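Request:
{"op": "drive_tool", "data": {"moves": "2 -0.4 0 0 0 0 -1;2 -0.4 0 0 0 0 -1;2 -0.4 0 0 0 0 -1;2 -0.4 0 0 0 0 -1;2 -0.4 0 0 0 0 -1;2 -0.4 0 0 0 0 -1"}}

```text
time_s: 15.52
ee_pos: [0.6002, 0.0114, 0.074]
tcp_rot: [-0.0, 0.098, 0.995, -0.0]
wrist_force: [-2.1, -0.3, 1.3]
width: 0.0005
```

Request:
{"op": "drive_tool", "data": {"moves": "2 -0.4 0 0 0 0 -1;2 -0.4 0 0 0 0 -1;2 -0.4 0 0 0 0 -1;2 -0.4 0 0 0 0 -1;2 -0.4 0 0 0 0 -1"}}

```text
time_s: 15.93
ee_pos: [0.608, 0.0099, 0.0738]
tcp_rot: [-0.002, 0.098, 0.995, -0.0]
wrist_force: [-6.7, 1.9, 7.0]
width: 0.0002
```

Request:
{"op": "drive_tool", "data": {"moves": "2 -0.4 0 0 0 0 -1;2 -0.4 0 0 0 0 -1;2 -0.4 0 0 0 0 -1"}}

```text
time_s: 16.18
ee_pos: [0.6134, 0.0088, 0.0738]
tcp_rot: [-0.003, 0.097, 0.995, -0.001]
wrist_force: [-7.7, 0.4, 6.9]
width: 0.0002
```

Request:
{"op": "drive_tool", "data": {"moves": "1 -0.2 0.4 0 0 0 -1;1 -0.2 0.4 0 0 0 -1;0 0 0 0 0 0 -1"}}

```text
time_s: 16.43
ee_pos: [0.6149, 0.0085, 0.0739]
tcp_rot: [-0.003, 0.097, 0.995, -0.0]
wrist_force: [-7.3, 0.8, 1.7]
width: 0.0006
```

Request:
{"op": "drive_tool", "data": {"moves": "1 -0.2 0 0 0 0 -1;1 -0.2 0 0 0 0 -1;1 -0.2 0 0 0 0 -1"}}

```text
time_s: 16.68
ee_pos: [0.6174, 0.008, 0.0739]
tcp_rot: [-0.004, 0.097, 0.995, -0.001]
wrist_force: [-8.6, 1.7, 3.2]
width: 0.0007
```

Request:
{"op": "drive_tool", "data": {"moves": "1 -0.2 0.2 0 0 0 -1;1 -0.2 0.1 0 0 0 -1;1 -0.2 0.1 0 0 0 -1"}}

```text
time_s: 16.93
ee_pos: [0.6198, 0.0076, 0.074]
tcp_rot: [-0.004, 0.097, 0.995, -0.001]
wrist_force: [-8.6, 1.8, 1.5]
width: 0.0003
```

Request:
{"op": "drive_tool", "data": {"moves": "1 -0.2 0.2 0 0 0 -1;1 -0.2 0.1 0 0 0 -1;1 -0.2 0.1 0 0 0 -1"}}

```text
time_s: 17.18
ee_pos: [0.6222, 0.0071, 0.074]
tcp_rot: [-0.005, 0.097, 0.995, -0.001]
wrist_force: [-9.7, 2.0, 0.5]
width: 0.0004
```

Request:
{"op": "drive_tool", "data": {"moves": "0.5 -0.1 0.1 0 0 0 -1;0.5 -0.1 0 0 0 0 -1"}}

```text
time_s: 17.35
ee_pos: [0.6231, 0.0069, 0.074]
tcp_rot: [-0.005, 0.097, 0.995, -0.001]
wrist_force: [-9.2, 1.8, -0.3]
width: 0.0001
```

Request:
{"op": "drive_tool", "data": {"moves": "0.5 -0.1 0 0 0 0 -1;0.5 -0.1 0 0 0 0 -1;0.5 -0.1 0 0 0 0 -1"}}

```text
time_s: 17.6
ee_pos: [0.6245, 0.0066, 0.074]
tcp_rot: [-0.005, 0.097, 0.995, -0.001]
wrist_force: [-9.1, 2.2, -0.2]
width: 0.0006
```

Request:
{"op": "drive_tool", "data": {"moves": "0.5 -0.1 0 0 0 0 -1;0.5 -0.1 0 0 0 0 -1"}}

```text
time_s: 17.77
ee_pos: [0.6254, 0.0064, 0.074]
tcp_rot: [-0.005, 0.097, 0.995, -0.001]
wrist_force: [-9.3, 1.5, 1.3]
width: 0.0004
```

Request:
{"op": "drive_tool", "data": {"moves": "0.5 -0.1 0 0 0 0 -1;0.5 -0.1 0 0 0 0 -1"}}

```text
time_s: 17.93
ee_pos: [0.6264, 0.0063, 0.074]
tcp_rot: [-0.005, 0.097, 0.995, -0.001]
wrist_force: [-10.6, 2.0, 0.6]
width: 0.0007
```

Request:
{"op": "drive_tool", "data": {"moves": "0.5 -0.1 0 0 0 0 -1;0.5 -0.1 0 0 0 0 -1"}}

```text
time_s: 18.1
ee_pos: [0.6272, 0.0061, 0.074]
tcp_rot: [-0.005, 0.097, 0.995, -0.001]
wrist_force: [-10.0, 2.7, 1.0]
width: 0.0005
```

Request:
{"op": "drive_tool", "data": {"moves": "0.5 -0.1 0 0 0 0 -1;0.5 -0.1 0 0 0 0 -1"}}

```text
time_s: 18.27
ee_pos: [0.6282, 0.0059, 0.074]
tcp_rot: [-0.006, 0.097, 0.995, -0.001]
wrist_force: [-10.6, 1.7, 1.3]
width: 0.0004
```

Request:
{"op": "drive_tool", "data": {"moves": "0.5 -0.1 0 0 0 0 -1"}}

```text
time_s: 18.35
ee_pos: [0.6286, 0.0058, 0.074]
tcp_rot: [-0.006, 0.097, 0.995, -0.001]
wrist_force: [-11.3, 2.0, 1.3]
width: 0.0004
```

Request:
{"op": "drive_tool", "data": {"moves": "0.5 -0.1 0 0 0 0 -1"}}

```text
time_s: 18.43
ee_pos: [0.6291, 0.0057, 0.074]
tcp_rot: [-0.006, 0.097, 0.995, -0.001]
wrist_force: [-11.5, 1.5, 1.9]
width: 0.0004
```

Request:
{"op": "drive_tool", "data": {"moves": "0.4 -0.1 0.1 0 0 0 -1"}}

```text
time_s: 18.52
ee_pos: [0.6294, 0.0056, 0.074]
tcp_rot: [-0.006, 0.097, 0.995, -0.001]
wrist_force: [-10.7, 2.5, 0.0]
width: 0.0002
```

Request:
{"op": "drive_tool", "data": {"moves": "0.4 -0.1 0 0 0 0 -1"}}

```text
time_s: 18.6
ee_pos: [0.6298, 0.0056, 0.074]
tcp_rot: [-0.006, 0.097, 0.995, -0.001]
wrist_force: [-11.1, 2.2, 0.3]
width: 0.0006
```

Request:
{"op": "drive_tool", "data": {"moves": "0.4 -0.1 0 0 0 0 -1"}}

```text
time_s: 18.68
ee_pos: [0.6301, 0.0056, 0.074]
tcp_rot: [-0.006, 0.097, 0.995, -0.001]
wrist_force: [-12.3, 2.0, 1.4]
width: 0.0005
```

Request:
{"op": "drive_tool", "data": {"moves": "0.4 -0.1 0 0 0 0 -1"}}

```text
time_s: 18.77
ee_pos: [0.6305, 0.0054, 0.074]
tcp_rot: [-0.006, 0.097, 0.995, -0.001]
wrist_force: [-10.9, 2.2, 1.1]
width: 0.0003
```

Request:
{"op": "drive_tool", "data": {"moves": "0.4 -0.1 0 0 0 0 -1"}}

```text
time_s: 18.85
ee_pos: [0.6309, 0.0054, 0.074]
tcp_rot: [-0.006, 0.097, 0.995, -0.001]
wrist_force: [-10.2, 2.2, 1.0]
width: -0.0001
```

Request:
{"op": "drive_tool", "data": {"moves": "0.4 -0.1 0 0 0 0 -1"}}

```text
time_s: 18.93
ee_pos: [0.6314, 0.0053, 0.074]
tcp_rot: [-0.006, 0.097, 0.995, -0.001]
wrist_force: [-10.2, 1.9, -0.2]
width: 0.0003
```

Request:
{"op": "drive_tool", "data": {"moves": "0.4 -0.1 0 0 0 0 -1"}}

```text
time_s: 19.02
ee_pos: [0.6319, 0.0052, 0.074]
tcp_rot: [-0.006, 0.097, 0.995, -0.001]
wrist_force: [-9.9, 2.3, -0.2]
width: 0.0002
```

Request:
{"op": "drive_tool", "data": {"moves": "0.4 -0.1 0 0 0 0 -1"}}

```text
time_s: 19.1
ee_pos: [0.6324, 0.0051, 0.074]
tcp_rot: [-0.005, 0.097, 0.995, -0.0]
wrist_force: [-10.3, 2.1, 1.0]
width: 0.0002
```

Request:
{"op": "drive_tool", "data": {"moves": "0.4 -0.1 0 0 0 0 -1"}}

```text
time_s: 19.18
ee_pos: [0.6328, 0.005, 0.074]
tcp_rot: [-0.005, 0.097, 0.995, -0.0]
wrist_force: [-10.3, 2.6, -0.1]
width: 0.0002
```

Request:
{"op": "drive_tool", "data": {"moves": "0.4 -0.1 0 0 0 0 -1"}}

```text
time_s: 19.27
ee_pos: [0.6332, 0.0049, 0.074]
tcp_rot: [-0.005, 0.097, 0.995, -0.0]
wrist_force: [-10.7, 2.1, -0.7]
width: 0.0002
```

Request:
{"op": "drive_tool", "data": {"moves": "0.4 -0.1 0 0 0 0 -1"}}

```text
time_s: 19.35
ee_pos: [0.6336, 0.0048, 0.074]
tcp_rot: [-0.005, 0.097, 0.995, -0.0]
wrist_force: [-10.2, 2.0, 0.0]
width: 0.0004
```

Request:
{"op": "drive_tool", "data": {"moves": "0.4 -0.1 0 0 0 0 -1"}}

```text
time_s: 19.43
ee_pos: [0.634, 0.0047, 0.074]
tcp_rot: [-0.006, 0.097, 0.995, -0.0]
wrist_force: [-9.6, 1.9, -0.3]
width: 0.0005
```

Request:
{"op": "drive_tool", "data": {"moves": "0.4 -0.1 0 0 0 0 -1"}}

```text
time_s: 19.52
ee_pos: [0.6344, 0.0047, 0.074]
tcp_rot: [-0.006, 0.097, 0.995, -0.0]
wrist_force: [-11.0, 1.7, 0.1]
width: 0.0003
```

Request:
{"op": "drive_tool", "data": {"moves": "0.4 -0.1 0 0 0 0 -1"}}

```text
time_s: 19.6
ee_pos: [0.6348, 0.0047, 0.074]
tcp_rot: [-0.006, 0.097, 0.995, -0.0]
wrist_force: [-10.0, 2.1, 1.6]
width: 0.0004
```

Request:
{"op": "drive_tool", "data": {"moves": "0.4 -0.1 0 0 0 0 -1"}}

```text
time_s: 19.68
ee_pos: [0.6352, 0.0045, 0.074]
tcp_rot: [-0.006, 0.097, 0.995, -0.0]
wrist_force: [-11.0, 2.7, 0.4]
width: 0.0001
```

Request:
{"op": "drive_tool", "data": {"moves": "0.4 -0.1 0 0 0 0 -1"}}

```text
time_s: 19.77
ee_pos: [0.6355, 0.0045, 0.074]
tcp_rot: [-0.006, 0.097, 0.995, -0.0]
wrist_force: [-10.1, 3.0, 1.3]
width: 0.0005
```

Request:
{"op": "drive_tool", "data": {"moves": "0.4 -0.1 0 0 0 0 -1"}}

```text
time_s: 19.85
ee_pos: [0.6359, 0.0044, 0.074]
tcp_rot: [-0.006, 0.097, 0.995, -0.0]
wrist_force: [-10.3, 3.0, 0.4]
width: 0.0003
```

Request:
{"op": "drive_tool", "data": {"moves": "0.4 -0.1 0 0 0 0 -1"}}

```text
time_s: 19.93
ee_pos: [0.6363, 0.0043, 0.074]
tcp_rot: [-0.006, 0.097, 0.995, -0.0]
wrist_force: [-10.6, 3.1, 0.5]
width: 0.0004
```

Request:
{"op": "drive_tool", "data": {"moves": "0.4 -0.1 0 0 0 0 -1"}}

```text
time_s: 20.02
ee_pos: [0.6367, 0.0042, 0.074]
tcp_rot: [-0.006, 0.097, 0.995, -0.0]
wrist_force: [-10.8, 2.7, 0.6]
width: 0.0007
```

Request:
{"op": "drive_tool", "data": {"moves": "0.4 -0.1 0 0 0 0 -1"}}

```text
time_s: 20.1
ee_pos: [0.6372, 0.0041, 0.074]
tcp_rot: [-0.005, 0.097, 0.995, -0.0]
wrist_force: [-10.0, 3.0, 0.1]
width: 0.0002
```

Request:
{"op": "drive_tool", "data": {"moves": "0.4 -0.1 0 0 0 0 -1"}}

```text
time_s: 20.18
ee_pos: [0.6378, 0.004, 0.074]
tcp_rot: [-0.005, 0.097, 0.995, -0.0]
wrist_force: [-10.0, 2.9, 0.1]
width: 0.0005
```

Request:
{"op": "drive_tool", "data": {"moves": "0.4 -0.1 0 0 0 0 -1"}}

```text
time_s: 20.27
ee_pos: [0.638, 0.004, 0.074]
tcp_rot: [-0.005, 0.097, 0.995, -0.0]
wrist_force: [-10.4, 2.9, 1.6]
width: 0.0006
```

Request:
{"op": "drive_tool", "data": {"moves": "0.4 -0.1 0 0 0 0 -1"}}

```text
time_s: 20.35
ee_pos: [0.6382, 0.004, 0.074]
tcp_rot: [-0.006, 0.097, 0.995, -0.0]
wrist_force: [-11.7, 2.3, 2.1]
width: 0.0003
```

Request:
{"op": "drive_tool", "data": {"moves": "0.4 -0.1 0 0 0 0 -1"}}

```text
time_s: 20.43
ee_pos: [0.6385, 0.0039, 0.074]
tcp_rot: [-0.006, 0.097, 0.995, -0.0]
wrist_force: [-11.4, 2.1, 1.1]
width: 0.0006
```

Request:
{"op": "drive_tool", "data": {"moves": "0.3 -0.1 0 0 0 0 -1"}}

```text
time_s: 20.52
ee_pos: [0.6389, 0.0038, 0.074]
tcp_rot: [-0.006, 0.097, 0.995, -0.0]
wrist_force: [-10.4, 3.3, 1.6]
width: 0.0009
```

Request:
{"op": "drive_tool", "data": {"moves": "0.3 -0.1 0 0 0 0 -1"}}

```text
time_s: 20.6
ee_pos: [0.639, 0.0038, 0.074]
tcp_rot: [-0.006, 0.097, 0.995, -0.0]
wrist_force: [-11.5, 2.9, 1.3]
width: 0.0002
```

Request:
{"op": "drive_tool", "data": {"moves": "0.3 -0.1 0 0 0 0 -1"}}

```text
time_s: 20.68
ee_pos: [0.639, 0.0038, 0.074]
tcp_rot: [-0.006, 0.097, 0.995, -0.0]
wrist_force: [-12.6, 3.5, 2.5]
width: 0.0004
```

Request:
{"op": "drive_tool", "data": {"moves": "0.3 -0.1 0 0 0 0 -1"}}

```text
time_s: 20.77
ee_pos: [0.6391, 0.0037, 0.074]
tcp_rot: [-0.006, 0.097, 0.995, -0.0]
wrist_force: [-12.9, 2.8, 3.8]
width: 0.0007
```

Request:
{"op": "drive_tool", "data": {"moves": "0.3 -0.1 0 0 0 0 -1"}}

```text
time_s: 20.85
ee_pos: [0.6392, 0.0037, 0.074]
tcp_rot: [-0.007, 0.097, 0.995, -0.0]
wrist_force: [-13.3, 4.2, 3.3]
width: 0.0005
```

Steep rise felt (the drawer stopped advancing, about 14 N), so ease off.

Request:
{"op": "drive_tool", "data": {"moves": "-1.5 0.3 0 0 0 0 -1;-1.5 0.3 0 0 0 0 -1;-1.5 0.3 0 0 0 0 -1"}}

```text
time_s: 21.1
ee_pos: [0.6373, 0.0041, 0.074]
tcp_rot: [-0.004, 0.097, 0.995, 0.0]
wrist_force: [-5.9, 3.0, -2.7]
width: 0.0001
```

Request:
{"op": "drive_tool", "data": {"moves": "-1.5 0.3 0 0 0 0 -1;-1.5 0.3 0 0 0 0 -1"}}

```text
time_s: 21.27
ee_pos: [0.635, 0.0045, 0.0741]
tcp_rot: [-0.003, 0.097, 0.995, 0.0]
wrist_force: [-2.9, 2.3, -2.2]
width: 0.0002
```

Request:
{"op": "drive_tool", "data": {"moves": "-2 0.4 0 0 0 0 -1;-2 0.4 0 0 0 0 -1"}}

```text
time_s: 21.43
ee_pos: [0.6344, 0.0043, 0.0755]
tcp_rot: [0.0, 0.098, 0.995, 0.0]
wrist_force: [-0.2, -0.4, 0.7]
width: 0.0004
```

Request:
{"op": "drive_tool", "data": {"moves": "-5 1 0 0 0 0 -1;-12 2.4 0 0 0 0 -1;-20 4 0 0 0 0 -1;-20 4 0 0 0 0 -1;-20 4 0 0 0 0 -1;0 0 0 0 0 0 -1;0 0 0 0 0 0 -1;0 0 0 0 0 0 -1"}}

```text
time_s: 22.1
ee_pos: [0.559, 0.0194, 0.0763]
tcp_rot: [0.002, 0.098, 0.995, 0.0]
wrist_force: [-0.1, 0.0, 0.2]
width: 0.0005
```

Request:
{"op": "drive_tool", "data": {"moves": "-10 2 0 0 0 0 -1;0 0 0 0 0 0 -1;0 0 0 0 0 0 -1;0 0 0 0 0 0 -1;0 0 0 0 0 0 -1;0 0 0 0 0 0 -1;0 0 0 0 0 0 -1;0 0 0 0 0 0 -1"}}

```text
time_s: 22.77
ee_pos: [0.5473, 0.0216, 0.0757]
tcp_rot: [0.0, 0.098, 0.995, 0.0]
wrist_force: [0.6, 0.8, 0.4]
width: 0.0005
```

```bash
sed -i 's/\[2,50,98\]/[2,25,50,75,98]/' fr.py; python3 fr.py s9; sleep 0
python3 - <<'E'
from h import *
p,d=snap('side','s9b')
cv2.imwrite('pics/s9full.png',p[:,:,::-1])
E
```

```text
[0.54722988 0.02159827 0.07571596] [3.00955378e-05 9.77840379e-02 9.95207655e-01 6.58187147e-05] 0.0003190040199722691 [-1.02871105  1.06124916  0.77442225]
force along press 1.2152504490641933
front top X (outer..inner) [-0.0251 -0.0231 -0.0183 -0.0126 -0.0073] tcp -0.12499713157110094 -0.0013053219507702342 joint est -0.0037003095895723308
```

View pics/s9z.png

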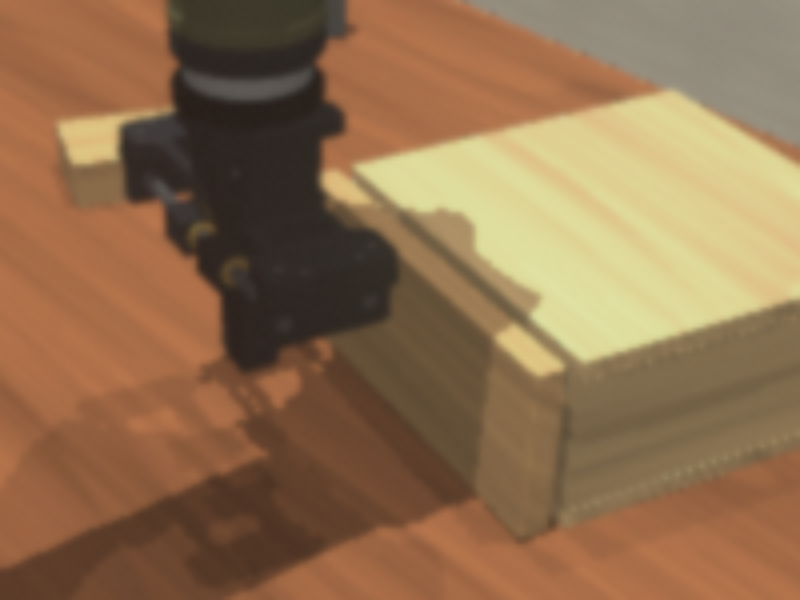

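View pics/s9full.png

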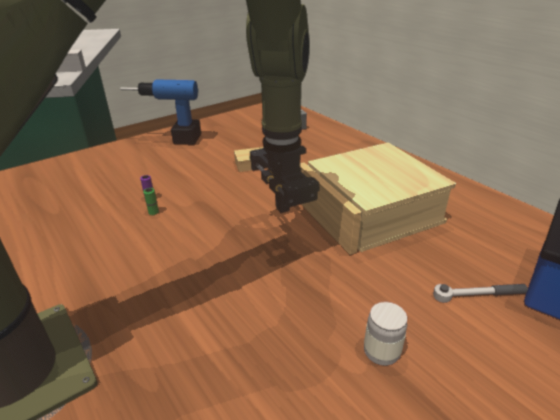

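The drawer front stands about 8 mm from the case, edge around (560,370) in the close-up, so it is latched. The green and purple sockets, can, ratchet and offcut are where they were. One more wait and check before I hand in.

Request:
{"op": "drive_tool", "data": {"moves": "-20 4 10 0 0 0 -1;-10 2 10 0 0 0 -1;0 0 0 0 0 0 -1;0 0 0 0 0 0 -1;0 0 0 0 0 0 -1;0 0 0 0 0 0 -1;0 0 0 0 0 0 -1;0 0 0 0 0 0 -1"}}

```text
time_s: 23.53
ee_pos: [0.5174, 0.0275, 0.0953]
tcp_rot: [-0.0, 0.098, 0.995, 0.0]
wrist_force: [0.1, -0.6, 0.1]
width: 0.0003
```

```bash
python3 fr.py s10 && python3 -c "
from cell import *
print(state()['time_s']);print(finish_job())"
```

```text
[0.51732512 0.02749915 0.09539401] [-1.07003710e-04  9.79316198e-02  9.95193140e-01  3.30085016e-05] 0.00030606008096117926 [ 0.45435471 -0.83328397  0.53784616]
force along press -0.607553963203232
front top X (outer..inner) [-0.0252 -0.0234 -0.0183 -0.0127 -0.0069] tcp -0.1554785131916257 -0.0013253564859598672 joint est -0.003709518126451379
23.5833
the job is handed in; nothing more can be done
None
```

The job is done and handed in at 23.6 s: the socket is back in its pocket, and the drawer is shut and staying shut by itself.

- **Socket:** I centred it in the jaws and lowered it into the empty pocket until I felt the bottom at the expected height. Before the drawer was shut, the camera showed it upright, its top at 87 mm, level with the fixed sockets.
- **Drawer:** I pressed the middle of the front with shut fingers. The force passed a small bump of about 12 N at joint 0 and fell back to about 10 N, so I kept pressing. It then rose steeply to about 14 N, which I took as the catch, and I let go.
- **Last checks:** The drawer came back about 4 mm when I let go. Its joint measured about -4 mm twice, the second time about 2 s after release, with the arm clear and the wrist force near zero. The other things on the bench looked unmoved in the side camera.
- **Disagreement:** The side camera read y about 5 mm lower than the top camera. I went by the top camera, which agreed with where the gripper found the socket.

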